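Cap the grease stud on a conveyor roller

ROBOT

A 7-joint arm with a two-finger parallel gripper is mounted at the origin on the work surface. World frame = base frame: x ahead of the robot, y to its left, z up, the work surface at z = 0. Lengths are in m, angles in rad, forces in N, time in s.
With the tool pointing down it reaches from about 0.4 to 0.85 m from the base axis. Payload 4.5 kg.
Tool frame: the origin (TCP) lies between the finger pads; the fingertips stand 11 mm ahead of it and the grasp point (between the pads) lies 8 mm behind it (r.nose_length is the distance from the TCP to the fingertips, in m); z points along the fingers, y is the line along which they close (so a half turn about z gives the same grasp; the last joint's range is limited). The gripper opens to 88 mm and grips with 3 to 60 N. Pads are 18 mm wide; open, the fingers measure 123 mm over their backs; the gripper's body (75 mm by 187 mm) begins 45 mm behind the grasp point.
Start: joints at [1.222, 0.689, -0.195, 1.565, 0.157, 0.902, -0.215], TCP at [0.233, -0.58, 0.25] pointing down, gripper open.
Joint ranges: [-3.01, 3.01], [-0.46, 2.08], [-1.47, 1.51], [0.13, 2.56], [-1, 4.14], [0.04, 2.09], [-2.66, 2.66]. Speed limits (rad/s): [2.57, 2.57, 3.14, 3.14, 3.14, 3.14, 3.14].

INTERFACE

Orientations are given as a unit quaternion [x, y, z, w].
In Python, from plant import get_state, snapshot, camera_model, r gives the robot as it stands.
- The arm moves only by the shell command python3 -m inch 'ROWS' [FORCE]. ROWS is text: rows parted by semicolons, each of 7 numbers parted by spaces: the opening, from -1 (shut) to 1 (fully open), then the shift along the tool's x, y, z in m, then the turn, a rotation vector about the tool's x, y, z in rad. A call has 1 to 20 rows; each row shifts and turns the commanded pose from where the row before left it, along the tool's axes as they then stand; what a row does not reach is not made up. A row lasts 1/12 s, in which the tool goes at most 41.7 mm and 7.16 degrees, less where a joint would pass 70% of its speed; a pose out of reach is approached as far as the arm can. A call is refused whole if a number of a shift passes 0.0417 or a number of a turn 0.125, either way. A call with a gripper value outside its range is refused whole. The fingers move at their own pace and stop on an object; FORCE is the grip in N (left out, the last holds). Time passes only in rows, so rows that do not move let the fingers close. It gives the time, the measured TCP pose, the force, the opening and the grip force at its end, in the units of the state.
- get_state(): the state, without advancing time (a new reading comes with each control period).
- snapshot(name): name is "scene" or "top"; returns (picture, depth): 400x640x3 uint8, red, green, blue; 400x640 float32, m along the optical axis (not along the pixel's ray), 0 where there is no reading.
- camera_model(name): a dict with "intrinsics" (3x3 intrinsics, pixels), "view" (4x4, takes a point from world to camera coordinates). Camera axes: x right, y down, z forward; pixel columns grow to the right and rows downward; lengths in m; the calibration is good to about 2 mm. A picture is of the moment at which its call begins. camera_model takes no time and is no camera call.
- r.finish_job(): hands the job in; it is judged then, once.
The state is a dict: "clock": time; "q": joint angles; "qd": joint speeds; "joint_torque": joint torques, N m; "tool_pos": TCP position; "eef_rot": TCP orientation; "contact_force": force on the tool from outside, world axes, zero at the start; "moment": the same for the moment, N m; "opening": opening from 0.0 (shut) to 1.0 (fully open); "finger_force": force on a finger pad.
Only numpy, scipy, OpenCV 4.12 (cv2) and the standard library are available. Lean on these libraries where they do the work, as an engineer would, in place of code of your own. Each camera call takes 0.05 s, during which the arm holds its last target. There are 200 camera calls.

TASK

Roll the steel conveyor roller along its tray until the brass grease stud points straight up, then press the small grey snap cap onto the stud until it clicks, and keep pressing until it is fully home with the sprung seal under it squeezed down. Finish while still holding the cap firmly pressed home: do not let go. Leave the larger flat bung, the jar and the spanner where they are.

Things in the scene. Friction and masses are not known exactly. Their poses are not given: they have to be found in the camera images.
- tray: fixed roller tray: 230 x 250 mm black rubber bed, 8 mm thick, with aluminium side plates 52 mm high at y = +-107 mm whose slots keep the roller's axle captive. Origin under its centre on the bench; its x is the direction the roller rolls along, its y the direction of the axle. Turned by up to 20 degrees.
- drum: the roller: steel drum 60 mm in diameter, 180 mm long, 0.7 kg, lying on the rubber bed. Origin at its centre on the axle line, 38 mm above the bench; y along the axle, z out along the stud (turns with the drum). At the start z leans 40 to 80 degrees from vertical towards the tray's +x, so the drum must roll towards the tray's -x (towards the robot), about 30 mm per radian.
- axle (a joint): how far the axle stands along the tray's x from where it starts, m: 0 is 15 mm in front (+x) of the tray's centre, range -0.07 to 0.03. The roller rolls with a drag of about 2 N and stays where left; it cannot be lifted out. A finger pushing the stud's outer end towards -x, or pressing on the drum's top and dragging, rolls it; beyond about 14 N at the bed it skids.
- stud_seat (a point): centre of the collar's flat top at the stud's foot, 34 mm from the axle line; z out along the stud, y along the axle. The dark collar is 32 mm in diameter and stands 4 mm out of the drum. A black rubber sealing disc 29 mm in diameter stands 4 mm proud of the collar round the stud.
- stud_tip (a point): outer end of the brass stud, 22 mm out from stud_seat. The stud is 16 mm in diameter and tapers to 9 mm over its last 5 mm. Four sprung steel balls in its side, 13 mm above the collar, catch the cap's lip: a push of 5 to 15 N, peaking with the cap's rim 15 mm above the collar, forces it past; by 11 mm the force has dropped away (the click).
- seal (a joint): how far the sprung sealing disc is squeezed, m: 0 free, 0.004 fully down (flush with the collar). It takes about 4.5 N to begin and 10.5 N to hold fully down, so it lifts again when the push ends.
- cap: small snap cap, grey plastic, 30 g, a plain upright cylinder 31 mm in diameter and 36 mm tall, taller than wide, open below; standing mouth down on the bench, to be pressed on as it stands. Origin at the centre of its mouth (rim), z up through its closed top. The bore is 18.4 mm wide in the 4 mm lip at the mouth, 25 mm above that, 28 mm deep in all. Fully home its origin coincides with stud_seat.
- bung: bystander: flat grey plastic bung 54 mm in diameter, 18 mm tall, origin under its centre
- jar: bystander: closed jar 56 mm in diameter, 75 mm tall, origin under its centre
- spanner: bystander: steel spanner 160 mm long lying flat, origin under it
Things that resemble listed ones, but are neither listed nor needed, are in the scene too. What is shaped like the cap but red or turquoise is not meant.

How it is judged:
By the outcome, as a careful person would: the job done as asked, in the order asked, and still so for the second after the job is handed in, while the arm keeps its last pose, push and grip.
It also fails if it takes over 56 s, if anything falls off the work surface, if the arm or the gripper's body presses on something with over 40 N, if the wrist force passes 120 N, or if a joint passes its speed limit or range.

## Working session

There is one attempt and no reset: what is moved stays moved. The work goes in short steps, Python scripts to look and compute and a shell command to move; the robot and the scene stay as the last step left them, time stands still between calls to the robot, and variables do not carry over. Pictures are saved under pics/ and viewed, at most 10 in all, crops included, and the job is handed in when it is done.

```bash
ls; mkdir -p pics; cat > h.py <<'E'
import numpy as np, cv2
from plant import get_state, snapshot, camera_model, r
def cloud(name):
    im,d=snapshot(name); m=camera_model(name); K=np.array(m["intrinsics"]); V=np.linalg.inv(np.array(m["view"]))
    v,u=np.mgrid[:400,:640]
    P=np.stack([(u-K[0,2])/K[0,0]*d,(v-K[1,2])/K[1,1]*d,d,np.ones_like(d)],-1)@V.T
    P[d==0]=np.nan
    return im,P[...,:3]
def save(im,n): cv2.imwrite("pics/"+n,im[...,::-1])
E
python3 - <<'E'
from h import *
a,P=cloud("scene"); b,Q=cloud("top")
np.savez("c0.npz",a=a,P=P,b=b,Q=Q)
save(a,"scene0.png"); save(b,"top0.png")
print(get_state())
for n in("scene","top"):
    V=np.linalg.inv(np.array(camera_model(n)["view"])); print(n,V.round(3))
E
```

```text
pics
{'clock': 0.1, 'q': array([ 1.22180267,  0.68988641, -0.19454543,  1.56618004,  0.15734705,
        0.90249166, -0.21510664]), 'qd': array([ 0.0005129 , -0.00052147,  0.00087163, -0.00264118,  0.00076727,
        0.00025432, -0.00204092]), 'joint_torque': array([-2.37566470e-03, -5.28498173e+01, -1.27109092e+00, -1.53834558e+01,
       -5.24523051e-02,  2.01699128e-03,  4.53023006e-05]), 'tool_pos': array([ 0.23321875, -0.5793029 ,  0.2490154 ]), 'eef_rot': array([ 9.81728609e-01,  1.90284849e-01, -2.13842500e-04, -7.54521675e-04]), 'contact_force': array([-0.24732983,  0.24916292, -0.87078956]), 'moment': array([-0.00566634, -0.02565216,  0.02603476]), 'finger_force': 0.0, 'opening': 1.0014117318725047}
scene [[ 0.34   0.629 -0.699  1.061]
 [ 0.94  -0.238  0.243 -0.271]
 [-0.014 -0.74  -0.673  0.528]
 [ 0.     0.     0.     1.   ]]
top [[-0.    -0.992  0.124  0.498]
 [-1.     0.002  0.018 -0.092]
 [-0.018 -0.124 -0.992  0.866]
 [ 0.     0.     0.     1.   ]]
```

View pics/scene0.png

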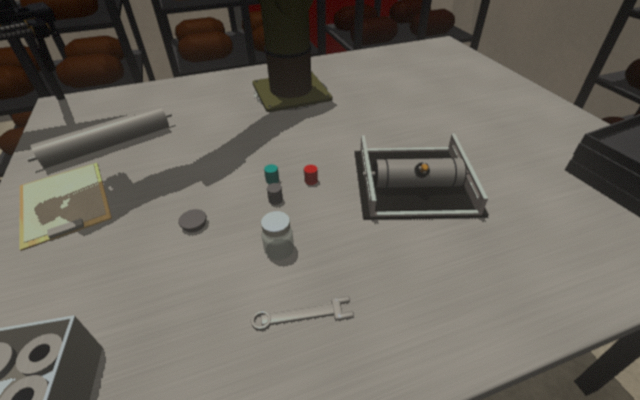

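View pics/top0.png

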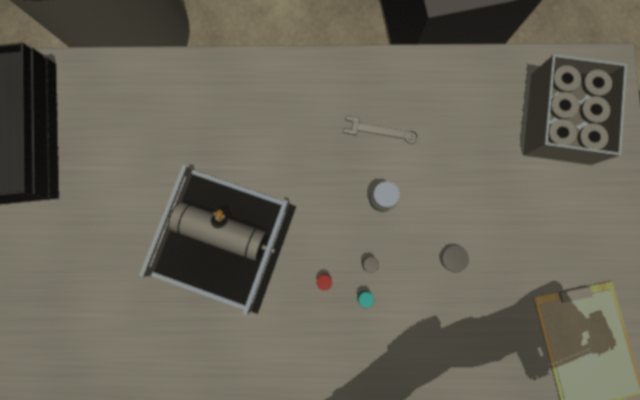

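Scene/top pixels of what could be the cap: small grey cylinder (275,193)/(371,264), the flat wide bung (193,220)/(455,258), turquoise (271,173)/(366,300), red (311,173)/(325,282). By the description it's the small grey cylinder. The roller is at top (217,230), with the stud at top (219,215).

```bash
python3 - <<'E'
from h import *
z=np.load("c0.npz"); a,P,b,Q=[z[k] for k in "aPbQ"]
def blob(P,u,v,w,zl,zh):
    p=P[v-w:v+w,u-w:u+w].reshape(-1,3); return p[(p[:,2]>zl)&(p[:,2]<zh)]
for n,C,u,v in(("top",Q,371,264),("scene",P,275,190)):
    p=blob(C,u,v,14,.028,.05); print("cap",n,len(p),np.median(p,0).round(4),(p.max(0)-p.min(0)).round(3), ((p.max(0)+p.min(0))/2).round(4))
for n,C,u,v in(("red",Q,325,282),("teal",Q,366,300),("bung",Q,455,258),("jar",Q,386,195)):
    p=blob(C,u,v,20,.012,.1); print(n,len(p),((p.max(0)+p.min(0))/2).round(3),p[:,2].max().round(3))
# tray region
p=Q[160:315,140:300].reshape(-1,3); print("bed z",np.nanmedian(p[:,2]))
# side plates z 45..60 away from the drum ; drum top
m=(Q[...,2]>.058)&(Q[...,2]<.072); m[:160]=0;m[320:]=0;m[:,:140]=0;m[:,300:]=0
d=Q[m]; c=d[:,:2].mean(0); w,V=np.linalg.eigh(np.cov((d[:,:2]-c).T)); print("drum crest",len(d),c.round(4),V[:,1],np.ptp((d[:,:2]-c)@V[:,1]),np.ptp((d[:,:2]-c)@V[:,0]))
hsv=cv2.cvtColor(b,cv2.COLOR_RGB2HSV); mm=(hsv[...,0]>8)&(hsv[...,0]<25)&(hsv[...,1]>110); mm[:200]=0;mm[230:]=0;mm[:,:205]=0;mm[:,235:]=0
print("brass top",mm.sum(),np.nanmedian(Q[mm],0),np.nanmax(Q[mm],0),np.nanmin(Q[mm],0))
hsv=cv2.cvtColor(a,cv2.COLOR_RGB2HSV); mm=(hsv[...,0]>8)&(hsv[...,0]<25)&(hsv[...,1]>110); mm[:155]=0;mm[185:]=0;mm[:,:405]=0;mm[:,440:]=0
print("brass scene",mm.sum(),np.nanmedian(P[mm],0),np.nanmax(P[mm],0),np.nanmin(P[mm],0))
# tray rectangle: minAreaRect of everything z>0.03 near tray (plates), pixels
m=(Q[...,2]>.044)&(Q[...,2]<.058)
m[:160]=0;m[320:]=0;m[:,:140]=0;m[:,300:]=0
x=Q[m][:,:2]; 
print("plates+drum rect",cv2.minAreaRect((x*1000).astype(np.float32)))
k=np.hstack([a[150:220,235:335].repeat(4,0).repeat(4,1),b[230:300,330:430].repeat(4,0).repeat(4,1)])
save(k,"crop0.png")
E
```

```text
cap top 201 [ 0.4737 -0.1718  0.0359] [0.029 0.029 0.012] [ 0.4746 -0.1725  0.0347]
cap scene 151 [ 0.48   -0.1752  0.0366] [0.03  0.03  0.011] [ 0.4772 -0.1744  0.0335]
red 198 [ 0.44  -0.082  0.027] 0.04
teal 220 [ 0.407 -0.162  0.026] 0.04
bung 583 [ 0.485 -0.342  0.018] 0.023
jar 713 [ 0.605 -0.199  0.046] 0.079
bed z 0.006900933021540656
drum crest 2161 [0.5393 0.1257] [0.33115794 0.94357534] 0.1866329417940743 0.06382779494849133
brass top 80 [0.56967476 0.11654398 0.07827964] [0.5869127  0.14146447 0.08532645] [0.55515581 0.10938351 0.00657571]
brass scene 40 [0.57452715 0.11296128 0.08038031] [0.5806227  0.11919981 0.08352091] [0.5680224  0.10877912 0.07226824]
plates+drum rect ((525.7362060546875, 132.40798950195312), (232.3679962158203, 229.9153289794922), 70.7472915649414)
```

View pics/crop0.png

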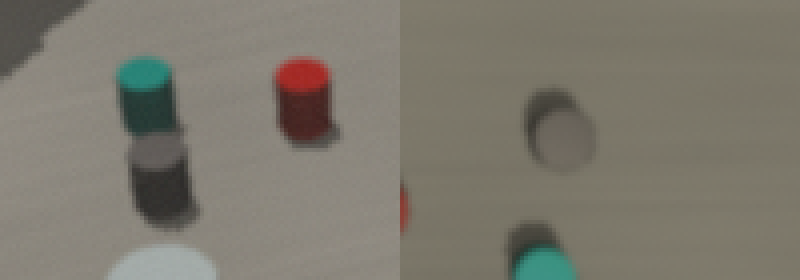

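The crop shows the plain grey taller-than-wide cylinder as separate from the red and turquoise ones, so it's the cap, at about (0.475,-0.173). Tray yaw is about -19.3°, the axle is at about (0.540,0.1275), and the stud leans about 41°, so it needs about 21.5 mm of rolling. First move: over the stud.

```bash
cat >> h.py <<'E'
from scipy.spatial.transform import Rotation as R
A0=np.array([.540,.1275]); YAW=np.deg2rad(-19.25); TX=np.array([np.cos(YAW),np.sin(YAW)]); TY=np.array([-TX[1],TX[0]])
def shift(t,yaw=None):
    """tool-axes shift to world point t; optional turn to bring tool y to world angle yaw (mod pi)"""
    s=get_state(); M=R.from_quat(s["eef_rot"]); y=M.apply([0,1,0]); a=np.arctan2(y[1],y[0])
    print("clk",round(s["clock"],2),"pos",s["tool_pos"].round(4),"F",s["contact_force"].round(1),"open",round(s["opening"]*88,1),"q7",s["q"][6].round(2),"tilt",M.apply([0,0,1]).round(4),"yawY",np.rad2deg(a).round(1))
    print("shift",M.inv().apply(np.array(t)-s["tool_pos"]).round(4))
    if yaw is not None: d=(yaw-a+np.pi/2)%np.pi-np.pi/2; print("turn about tool z",round(-d,3))
E
python3 -m inch '0.4 0.028 -0.026 0 0 0 0;0.4 0.028 -0.026 0 0 0 0;0.4 0.028 -0.026 0 0 0 0;0.4 0.028 -0.026 0 0 0 0;0.4 0.028 -0.026 0 0 0 0;0.4 0.028 -0.026 0 0 0 0;0.4 0.028 -0.026 0 0 0 0;0.4 0.028 -0.026 0 0 0 0;0.4 0.028 -0.026 0 0 0 0;0.4 0.028 -0.026 0 0 0 0;0.4 0.028 -0.026 0 0 0 0;0.4 0.028 -0.026 0 0 0 0;0.4 0.028 -0.026 0 0 0 0;0.4 0.028 -0.026 0 0 0 0;0.4 0.028 -0.026 0 0 0 0;0.4 0.028 -0.026 0 0 0 0;0.4 0.028 -0.026 0 0 0 0;0.4 0.028 -0.026 0 0 0 0;0.4 0.028 -0.026 0 0 0 0;0.4 0 0 0 0 0 0' 20
python3 -c "
from h import *
shift([.5605,.1193,.16],YAW)"
```

```text
clock: 1.77
tool_pos: [0.5449, 0.0874, 0.2496]
eef_rot: [0.981, 0.196, 0.002, -0.003]
contact_force: [-0.0, 0.3, 0.1]
opening: 0.699
finger_force: 0.0
clk 1.77 pos [0.5449 0.0874 0.2496] F [-0.   0.3  0.1] open 61.5 q7 -1.51 tilt [ 0.0036  0.0072 -1.    ] yawY -67.4
shift [ 0.0261 -0.023   0.0899]
turn about tool z -0.84
```

```bash
python3 -m inch '0.4 0.013 -0.0115 0.02 0 0 0;0.4 0.013 -0.0115 0.02 0 0 0;0.4 0 0 0.02 0 0 -0.12;0.4 0 0 0.01 0 0 -0.12;0.4 0 0 0.01 0 0 -0.12;0.4 0 0 0.01 0 0 -0.12;0.4 0 0 0 0 0 -0.12;0.4 0 0 0 0 0 -0.12;0.4 0 0 0 0 0 -0.12;0.4 0 0 0 0 0 0;0.4 0 0 0 0 0 0'
python3 - <<'E'
from h import *
t=A0+.022*TX-.001*TY
shift([*t,.084],YAW)
b,Q=cloud("top"); save(b[150:320,130:310].repeat(3,0).repeat(3,1),"p1.png")
E
```

```text
clock: 2.68
tool_pos: [0.5577, 0.1079, 0.1594]
eef_rot: [0.82, 0.573, -0.0, -0.0]
contact_force: [-0.3, 0.3, 0.8]
opening: 0.698
finger_force: 0.0
clk 2.68 pos [0.5577 0.1079 0.1594] F [-0.3  0.3  0.8] open 61.4 q7 -0.98 tilt [-7.e-04  2.e-04 -1.e+00] yawY -20.1
shift [ 0.0117 -0.0014  0.0754]
turn about tool z -0.016
```

View pics/p1.png

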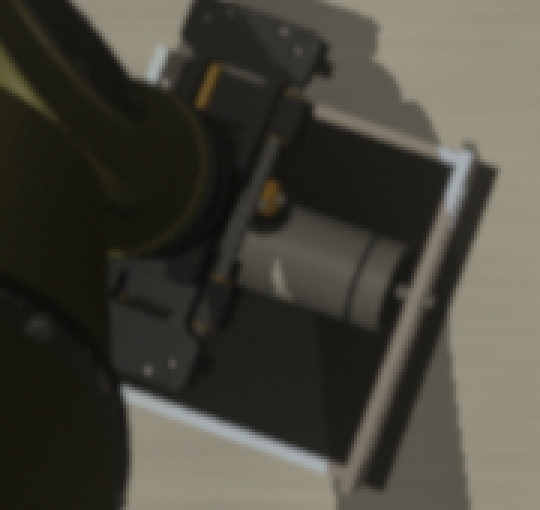

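The crop shows the fingers straddling the stud (brass at crop (268,197)), lined up along the tray's x. Descending.

```bash
python3 -m inch '0.4 0.006 -0.0007 0.01 0 0 -0.016;0.4 0.006 -0.0007 0.015 0 0 0;0.4 0 0 0.015 0 0 0;0.4 0 0 0.012 0 0 0;0.4 0 0 0.01 0 0 0;0.4 0 0 0.007 0 0 0;0.4 0 0 0.0055 0 0 0;0.4 0 0 0 0 0 0;0.4 0 0 0 0 0 0'
python3 - <<'E'
from h import *
t=A0+-.0445*TX-.001*TY
shift([*t,.091],YAW)
E
```

```text
clock: 3.48
tool_pos: [0.5607, 0.1201, 0.0852]
eef_rot: [0.814, 0.581, 0.0, 0.0]
contact_force: [-0.4, 0.7, 0.2]
opening: 0.7
finger_force: 0.0
clk 3.48 pos [0.5607 0.1201 0.0852] F [-0.4  0.7  0.2] open 61.6 q7 -1.03 tilt [ 1.e-04 -1.e-04 -1.e+00] yawY -19.0
shift [-0.0006 -0.0665 -0.0058]
turn about tool z 0.004
```

```bash
python3 -m inch '0.4 0 -0.005 0.001 0 0 0;0.4 0 -0.005 0 0 0 0;0.4 0 -0.005 0 0 0 0;0.4 0 -0.005 0 0 0 0;0.4 0 -0.005 -0.001 0 0 0;0.4 0 -0.005 -0.001 0 0 0;0.4 0 -0.005 -0.001 0 0 0;0.4 0 -0.005 -0.001 0 0 0;0.4 0 -0.005 -0.001 0 0 0;0.4 0 -0.005 -0.001 0 0 0;0.4 0 -0.005 -0.001 0 0 0;0.4 0 -0.005 0 0 0 0;0.4 0 -0.003 0 0 0 0;0.4 0 0 0 0 0 0;0.4 0 0 0 0 0 0'
python3 - <<'E'
from h import *
t=A0+-.0445*TX-.001*TY
shift([*t,.091],YAW)
a,P=cloud("scene"); b,Q=cloud("top"); np.savez("c1.npz",a=a,P=P,b=b,Q=Q)
k=np.hstack([a[120:230,345:495].repeat(3,0).repeat(3,1)[:330,:400],b[160:270,140:290].repeat(3,0).repeat(3,1)[:330,:400]])
save(k,"p2.png")
E
```

```text
clock: 4.73
tool_pos: [0.5006, 0.1406, 0.0911]
eef_rot: [0.814, 0.581, -0.0, -0.0]
contact_force: [-0.7, 0.5, 0.7]
opening: 0.701
finger_force: 0.0
clk 4.73 pos [0.5006 0.1406 0.0911] F [-0.7  0.5  0.7] open 61.7 q7 -1.13 tilt [-8.e-04 -3.e-04 -1.e+00] yawY -19.0
shift [-0.0004 -0.003   0.0001]
turn about tool z 0.004
```

View pics/p2.png

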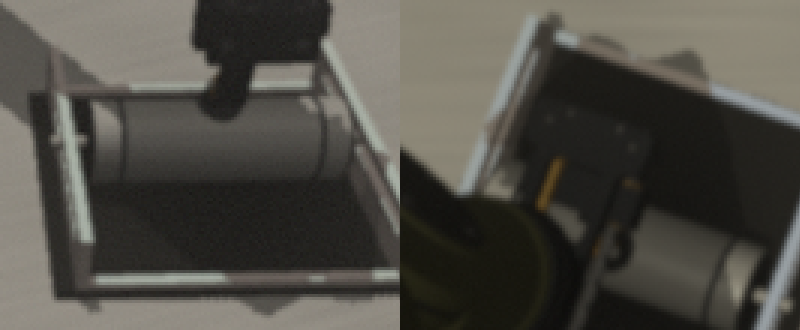

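```bash
python3 -m inch '0.4 0 0.0115 0 0 0 0;0.4 0 0.0115 0 0 0 0;0.4 0 0 0.001 0 0 0;0 0 0 0 0 0 0;-0.3 0 0 0 0 0 0;-0.6 0 0 0 0 0 0;-0.8 0 0 0 0 0 0;-0.8 0 0 0 0 0 0;-0.8 0 0 0 0 0 0;-0.8 0 0 0 0 0 0;-0.8 0 0 0 0 0 0;-0.8 0 0 0 0 0 0' 15
python3 - <<'E'
from h import *
shift([.5,.14,.091],YAW)
E
```

```text
clock: 5.83
tool_pos: [0.5226, 0.1332, 0.0902]
eef_rot: [0.814, 0.581, -0.0, -0.0]
contact_force: [-0.7, 1.1, 0.5]
opening: 0.169
finger_force: 15.0
clk 5.83 pos [0.5226 0.1332 0.0902] F [-0.7  1.1  0.5] open 14.9 q7 -1.09 tilt [-2.e-04 -0.e+00 -1.e+00] yawY -19.0
shift [-0.0009 -0.0236 -0.0008]
turn about tool z 0.004
```

```bash
python3 -m inch '0 0 0 0 0 0 0;0.3 0 0 0 0 0 0;0.3 0 0 0 0 0 0;0.3 0 0 -0.02 0 0 0;0.3 0 0 -0.04 0 0 0;0.3 -0.02 -0.02 -0.02 0 0 0;0.3 -0.04 0 0 0 0 0;0.3 -0.04 0 0 0 0 0;0.3 -0.04 0 0 0 0 0;0.3 -0.04 0 0 0 0 0;0.3 -0.04 0 0 0 0 0' 15
python3 - <<'E'
from h import *
a,P=cloud("scene"); b,Q=cloud("top"); np.savez("c2.npz",a=a,P=P,b=b,Q=Q)
k=np.hstack([a[120:230,345:495].repeat(3,0).repeat(3,1)[:330,:400],b[160:270,150:300].repeat(3,0).repeat(3,1)[:330,:400]])
save(k,"p3.png")
shift([.475,-.173,.12],np.deg2rad(70.7))
for n,C in(("top",Q),("scene",P)):
    d=(C[...,:2]-A0); x=d@TX; y=d@TY; z=C[...,2]
    m=(abs(y)<.03)&(x>-.06)&(x<.03)&(z>.078)&(z<.105)
    if m.any(): print(n,"stud>.078",m.sum(),np.median(x[m]),np.median(y[m]),[ (v[m].min().round(4),v[m].max().round(4)) for v in(x,y,z)])
    m=(abs(y)<.03)&(x>-.06)&(x<.03)&(z>.0905)&(z<.105)
    if m.any(): print(n,"tip",m.sum(),np.median(x[m]),np.median(y[m]),np.median(z[m]),[ (v[m].min().round(4),v[m].max().round(4)) for v in(x,y)])
    m=(abs(y)<.085)&(abs(y)>.022)&(x>-.07)&(x<.04)&(z>.045)&(z<.075)
    X=np.c_[x[m],z[m]]
    # circle fit
    S=np.linalg.lstsq(np.c_[2*X,np.ones(len(X))],(X**2).sum(1),rcond=None)[0]; print(n,"axle fit",m.sum(),S[:2].round(4),np.sqrt(S[2]+S[:2]@S[:2]).round(4), "mid x hi", X[X[:,1]>.066,0].mean().round(4))
E
```

```text
clock: 6.75
tool_pos: [0.4316, -0.07, 0.1704]
eef_rot: [0.814, 0.581, 0.0, 0.0]
contact_force: [1.4, -0.2, 0.1]
opening: 0.651
finger_force: 0.0
clk 6.85 pos [ 0.4284 -0.0761  0.17  ] F [ 0.2  0.3 -0. ] open 57.3 q7 -0.79 tilt [-0.005  -0.0052 -1.    ] yawY -19.7
shift [-0.0751  0.0767  0.0502]
turn about tool z 1.563
top stud>.078 101 -0.019518718854287027 -0.0019091044425916782 [(np.float64(-0.0315), np.float64(-0.0076)), (np.float64(-0.0136), np.float64(0.0109)), (np.float64(0.078), np.float64(0.0968))]
top tip 47 -0.02005585725561818 -0.0006172423496881151 0.09248631684953157 [(np.float64(-0.0259), np.float64(-0.0104)), (np.float64(-0.0082), np.float64(0.0089))]
top axle fit 1936 [-0.0208  0.0394] 0.0288 mid x hi -0.0206
scene stud>.078 77 -0.014391558462076067 -0.003947524705639078 [(np.float64(-0.0224), np.float64(-0.0057)), (np.float64(-0.0133), np.float64(0.0081)), (np.float64(0.0785), np.float64(0.0958))]
scene tip 25 -0.016779910737271416 -0.0029462562147858228 0.09360899546955748 [(np.float64(-0.0224), np.float64(-0.0116)), (np.float64(-0.0089), np.float64(0.0049))]
scene axle fit 1184 [-0.0183  0.0407] 0.0278 mid x hi -0.0168
```

View pics/p3.png

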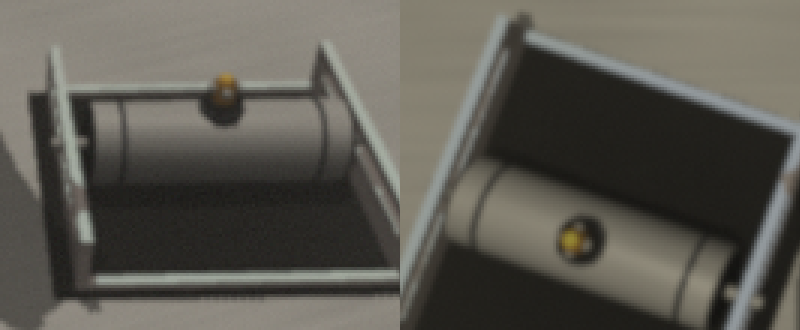

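The crop shows the stud standing nearly upright (brass at crop (575,240), dark collar round (580,240) in the top view). I'll check the lean once more by casting rays to the brass and dark collar blobs.

```bash
python3 - <<'E'
from h import *
z=np.load("c2.npz")
m=camera_model("top"); K=np.array(m["intrinsics"]); V=np.linalg.inv(np.array(m["view"])); im=z["b"]
def ray(u,v,h):
    d=V[:3,:3]@np.linalg.solve(K,[u,v,1]); o=V[:3,3]; p=o+d*(h-o[2])/d[2]; q=p[:2]-A0; return (q@TX).round(4),(q@TY).round(4)
u0,v0,u1,v1=322//3*0+330,0,0,0
cu,cv_=150+177/3,160+240/3
s=np.s_[int(cv_)-16:int(cv_)+16,int(cu)-16:int(cu)+16]
c=im[s].astype(int); hsv=cv2.cvtColor(im[s],cv2.COLOR_RGB2HSV)
br=(hsv[...,1]>110)&(hsv[...,0]>8)&(hsv[...,0]<32)&(c.max(2)>60)
dk=(c.max(2)<55); dk=cv2.morphologyEx((dk|br).astype(np.uint8),cv2.MORPH_CLOSE,np.ones((3,3)))
n,l,st,ce=cv2.connectedComponentsWithStats(dk); i=l[16,16]; print("collar",st[i],ce[i])
cnt=max(cv2.findContours((l==i).astype(np.uint8),cv2.RETR_EXTERNAL,cv2.CHAIN_APPROX_NONE)[0],key=len); e=cv2.fitEllipse(cnt); print(e)
o=np.array([int(cu)-16,int(cv_)-16])
print("collar centre z.074",ray(*(o+e[0]),.074),ray(*(o+ce[i]),.074))
ys,xs=np.nonzero(br); print("brass",len(xs),xs.mean(),ys.mean(),ray(*(o+[xs.mean(),ys.mean()]),.09))
for r_ in c.sum(2)[6:26,6:26]//3: print(*["%3d"%x for x in r_])
E
```

```text
collar [ 10   9  15  15 130] [17.53846154 15.69230769]
((17.555362701416016, 15.844414710998535), (12.404154777526855, 13.863499641418457), 53.559513092041016)
collar centre z.074 (np.float64(-0.0189), np.float64(-0.002)) (np.float64(-0.0186), np.float64(-0.0019))
brass 56 14.107142857142858 15.678571428571429 (np.float64(-0.0197), np.float64(-0.0003))
113 112 111 109 107 107 105 103 101  97  91  89  88  88  88  87  87  85  83  81
117 116 114 113 111 110 108 103  95  87  80  75  77  78  79  82  86  88  89  88
122 120 118 117 115 111 103  93  81  70  61  57  57  58  60  66  75  83  90  92
125 123 123 120 115 106  90  74  61  56  52  48  42  39  40  47  58  72  87  95
127 126 125 120 110  92  68  52  52  64  70  62  44  32  32  34  43  59  80  94
128 128 125 116  97  72  52  45  57  73  82  75  53  34  29  30  36  51  71  91
128 128 123 109  83  63  57  61  67  74  80  73  53  35  29  28  33  43  60  83
127 126 120 102  81  72  77  84  85  78  70  61  48  35  29  28  31  39  53  76
125 124 117  98  84  85  95 102 101  90  72  58  49  43  33  28  29  36  48  72
123 122 113  93  82  91 1
[... 154 characters left out ...]
  81  98 104 100  91  79  77  88  89  72  46  30  37  55  85
118 117 105  76  57  69  87  92  88  79  71  75  87  86  67  43  32  42  66  97
116 114 105  81  59  66  82  85  79  68  61  63  72  67  52  37  36  49  77 107
113 112 107  92  72  70  83  87  76  60  49  46  48  44  37  33  43  61  88 115
110 110 108 102  87  75  79  80  68  51  38  35  32  32  34  40  56  78 101 119
106 107 108 106  98  84  75  66  55  42  36  33  33  36  43  55  74  95 111 121
102 103 105 105 103  95  85  73  61  55  51  50  52  56  63  75  92 109 116 120
 97  99 101 102 102 101  97  89  84  79  75  74  77  82  89  95 106 114 118 118
 90  93  96  98 100 100 100 100  98  95  93  94  97 101 104 108 112 114 116 116
```

The stud is upright within about 1.5° (tip x -19.7, collar -18.9, axle -20.8 mm; heights and sizes agree). Now the cap, closing along the tray's x as now, with a 44 mm gap to clear the turquoise one.

```bash
python3 -m inch '0 -0.025 0.026 0 0 0 0;0 -0.025 0.026 0 0 0 0;0 -0.0253 0.026 0.01 0 0 0;0 0 0 0.03 0 0 0;0 0 0 0.03 0 0 0;0 0 0 0 0 0 0;0 0 0 0 0 0 0'
python3 - <<'E'
from h import *
shift([.476,-.1735,.016],YAW)
E
```

```text
clock: 7.43
tool_pos: [0.4807, -0.1643, 0.0995]
eef_rot: [0.814, 0.581, -0.001, -0.001]
contact_force: [0.2, 0.4, -0.5]
opening: 0.503
finger_force: 0.0
clk 7.43 pos [ 0.4807 -0.1643  0.0995] F [ 0.2  0.4 -0.5] open 44.2 q7 -0.65 tilt [-3.1e-03  6.0e-04 -1.0e+00] yawY -19.0
shift [-0.0102 -0.0012  0.0835]
turn about tool z 0.005
```

```bash
python3 -m inch '0 -0.005 -0.0006 0.015 0 0 0;0 -0.005 -0.0006 0.02 0 0 0;0 0 0 0.015 0 0 0;0 0 0 0 0 0 0;0 0 0 0 0 0 0'
python3 - <<'E'
from h import *
shift([.476,-.1735,.016],YAW)
a,P=cloud("scene"); save(a[130:250,215:365].repeat(4,0).repeat(4,1),"p4.png")
E
```

```text
clock: 7.85
tool_pos: [0.4779, -0.1735, 0.0514]
eef_rot: [0.814, 0.581, 0.0, 0.0]
contact_force: [-0.7, 0.5, 0.1]
opening: 0.5
finger_force: 0.0
clk 7.85 pos [ 0.4779 -0.1735  0.0514] F [-0.7  0.5  0.1] open 44.0 q7 -0.68 tilt [ 1.2e-03 -2.0e-04 -1.0e+00] yawY -18.9
shift [-0.0006 -0.0018  0.0354]
turn about tool z 0.005
```

View pics/p4.png

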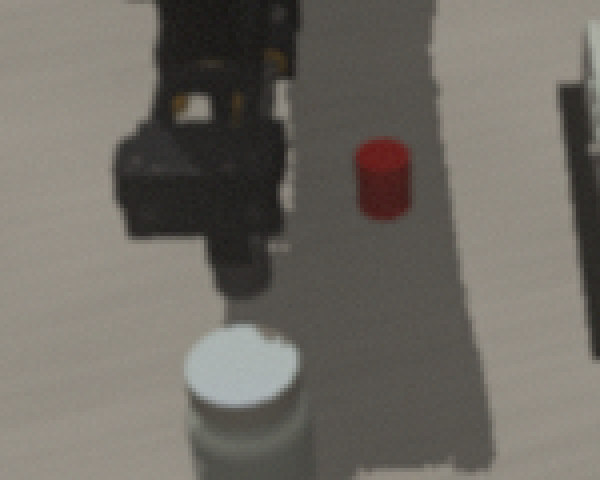

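The crop shows the near finger at crop (243,270), lined up in front of the cap, with the red one clear to the right and the body just short of the jar. Descending and gripping.

```bash
python3 -m inch '0 -0.0006 -0.0018 0.012 0 0 0;0 0 0 0.012 0 0 0;0 0 0 0.0085 0 0 0;0 0 0 0 0 0 0;-0.3 0 0 0 0 0 0;-0.5 0 0 0 0 0 0;-0.5 0 0 0 0 0 0;-0.5 0 0 0 0 0 0;-0.5 0 0 0 0 0 0' 30
python3 - <<'E'
from h import *
shift([.476,-.1735,.016],YAW)
E
```

```text
clock: 8.65
tool_pos: [0.4757, -0.1742, 0.0185]
eef_rot: [0.814, 0.581, 0.001, 0.001]
contact_force: [-0.3, 0.6, 6.1]
opening: 0.341
finger_force: 30.0
clk 8.65 pos [ 0.4757 -0.1742  0.0185] F [-0.3  0.6  6.1] open 30.0 q7 -0.71 tilt [ 1.5e-03 -3.0e-04 -1.0e+00] yawY -19.0
shift [0.0007 0.0001 0.0025]
turn about tool z 0.004
```

```bash
python3 -m inch '-0.6 0 0 -0.01 0 0 0;-0.6 0 0 -0.03 0 0 0;-0.6 0 0 -0.035 0 0 0;-0.6 0 0 -0.035 0 0 0;-0.6 0.015 -0.0026 -0.01 0 0 0;-0.6 0.032 -0.006 0 0 0 0;-0.6 0.032 -0.006 0 0 0 0;-0.6 0.032 -0.006 0 0 0 0;-0.6 0.032 -0.006 0 0 0 0;-0.6 0.032 -0.006 0 0 0 0;-0.6 0.032 -0.006 0 0 0 0;-0.6 0.032 -0.006 0 0 0 0;-0.6 0.032 -0.006 0 0 0 0;-0.6 0.025 -0.004 0 0 0 0;-0.6 0.01 0 0 0 0 0;-0.6 0 0 0 0 0 0;-0.6 0 0 0 0 0 0' 60
python3 - <<'E'
from h import *
t=A0-.0183*TX-.0019*TY
shift([*t,.122],YAW)
E
```

```text
clock: 10.07
tool_pos: [0.5228, 0.1318, 0.1375]
eef_rot: [0.814, 0.58, -0.001, 0.0]
contact_force: [-0.1, -0.0, -1.1]
opening: 0.33
finger_force: 59.9
clk 10.07 pos [0.5228 0.1318 0.1375] F [-0.1 -0.  -1.1] open 29.0 q7 -1.07 tilt [-0.001  -0.0018 -1.    ] yawY -19.0
shift [-0.0002 -0.0006  0.0155]
turn about tool z 0.004
```

```bash
python3 -m inch '-0.6 0 -0.0006 0.008 0 0 0;-0.6 0 0 0.0075 0 0 0;-0.6 0 0 0 0 0 0;-0.6 0 0 0 0 0 0'
python3 - <<'E'
from h import *
t=A0-.0183*TX-.0019*TY
shift([*t,.122],YAW)
a,P=cloud("scene"); save(cv2.resize(a[115:185,370:470],None,fx=8,fy=8,interpolation=cv2.INTER_CUBIC),"p5.png")
m=camera_model("scene"); K=np.array(m["intrinsics"]); V=np.array(m["view"])
for n,p in(("tip",[*(A0-.0183*TX-.001*TY),.094]),("rim centre",[*t,.1035])):
    c=K@(V@[*p,1])[:3]; print(n,((c[:2]/c[2]-[370,115])*8+4).round(0), "px/mm*8",(8*K[0,0]/c[2]/1000).round(2))
E
```

```text
clock: 10.4
tool_pos: [0.5221, 0.1316, 0.1214]
eef_rot: [0.815, 0.58, -0.001, 0.0]
contact_force: [0.2, 0.2, 0.2]
opening: 0.332
finger_force: 59.9
clk 10.4 pos [0.5221 0.1316 0.1214] F [0.2 0.2 0.2] open 29.2 q7 -1.08 tilt [-0.002  -0.0015 -1.    ] yawY -19.1
shift [ 0.0001  0.     -0.0006]
turn about tool z 0.002
tip [406. 246.] px/mm*8 3.86
rim centre [408. 215.] px/mm*8 3.89
```

View pics/p5.png

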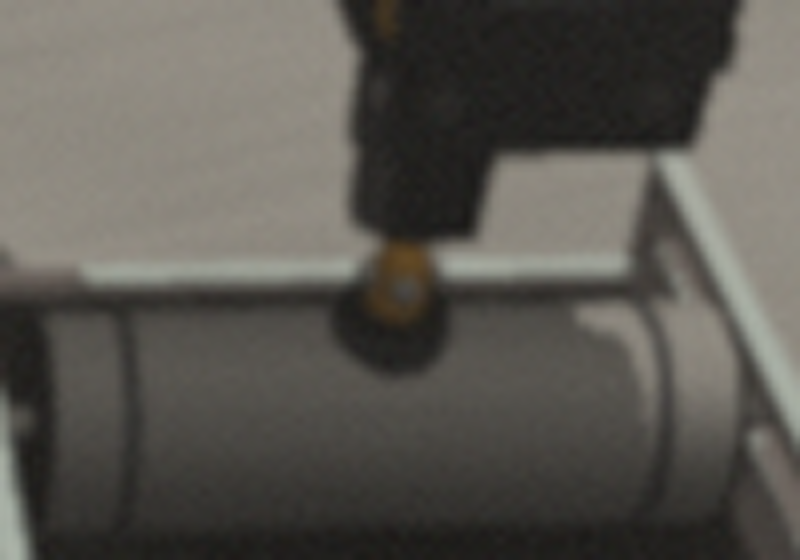

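The crop shows the cap (left edge about crop x=352) a little right of the stud (brass 365–437). I'll turn the edges into a lateral offset.

```bash
python3 - <<'E'
from h import *
a,_=cloud("scene"); g=cv2.cvtColor(a,cv2.COLOR_RGB2GRAY).astype(float)
m=camera_model("scene"); K=np.array(m["intrinsics"]); V=np.array(m["view"]); Vi=np.linalg.inv(V)
X0=-.0183; o=Vi[:3,3]; oy=(o[:2]-A0)@TY; ox=(o[:2]-A0)@TX
def ycross(u,v):  # ray meets vertical plane tray x = X0 -> y,z
    d=Vi[:3,:3]@np.linalg.solve(K,[u,v,1]); dx=d[:2]@TX; k=(X0-ox)/dx; return oy+k*(d[:2]@TY),o[2]+k*d[2]
def edge(v,ua,ub,th):
    row=g[v]
    for u in range(ua,ub):
        if (row[u]-th)*(row[u+1]-th)<=0: return u+(row[u]-th)/(row[u]-row[u+1]+1e-9)
for v in range(128,143,2):
    e=edge(v,405,425,75)
    if e: y,z=ycross(e,v); print("cap left",v,round(e,2),"y,z",round(y,4),round(z,4),"-> axis y",round(y+.0155*1.02,4))
hsv=cv2.cvtColor(a,cv2.COLOR_RGB2HSV); s=hsv[...,1].astype(int)
for v in range(145,155):
    print(v,*s[v,408:432], end=" | "); xs=np.nonzero(s[v,408:432]>95)[0]
    if len(xs): y,z=ycross(408+xs.mean(),v); print("stud y,z",round(y,4),round(z,4))
for v in range(150,160,2): print(v,*g[v,408:432].astype(int))
s=get_state(); q=s["tool_pos"][:2]-A0; print("tcp",q@TX,q@TY)
E
```

```text
cap left 128 414.2 y,z -0.0199 0.1356 -> axis y -0.0041
cap left 130 413.97 y,z -0.0196 0.131 -> axis y -0.0038
cap left 132 414.13 y,z -0.0186 0.1263 -> axis y -0.0028
cap left 134 414.62 y,z -0.0169 0.1216 -> axis y -0.0011
cap left 136 414.41 y,z -0.0166 0.1168 -> axis y -0.0008
cap left 138 414.0 y,z -0.0167 0.1121 -> axis y -0.0009
cap left 140 413.87 y,z -0.0162 0.1073 -> axis y -0.0004
cap left 142 414.73 y,z -0.0137 0.1024 -> axis y 0.0021
145 26 26 26 26 25 27 25 26 25 47 87 124 136 135 93 44 24 26 28 27 27 25 27 25 | stud y,z -0.0016 0.0948
146 24 22 26 24 21 22 22 27 37 66 122 151 148 150 122 62 34 23 20 23 23 22 25 23 | stud y,z -0.0012 0.0923
147 14 15 15 17 15 18 18 26 45 94 137 146 154 154 143 88 33 18 13 17 16 14 16 16 | stud y,z -0.0008 0.0898
148 18 16 15 19 17 13 16 21 50 97 142 147 144 144 139 109 36 15 18 15 15 14 15 16 | stud y,z -0.0004 0.0873
149 17 15 17 15 15 18 15 20 47 99 129 123 110 115 132 112 39 12 15 16 16 18 15 18 | stud y,z 0.0 0.0848
150 19 22 21 20 14 20 13 31 57 111 111 69 56 65 87 89 45 33 29 19 16 24 21 19 | stud y,z -0.0048 0.0824
151 26 29 29 30 24 22 33 72 98 118 104 48 28 44 70 90 43 34 46 31 40 32 36 33 | stud y,z -0.0055 0.0798
152 38 26 38 17 38 17 54 91 112 143 126 81 43 64 93 90 46 30 31 19 23 28 25 24 | stud y,z -0.0051 0.0773
153 21 26 22 26 29 24 50 62 118 129 126 116 99 112 115 89 54 20 21 23 30 25 35 28 | stud y,z -0.0004 0.0746
154 24 20 33 15 13 30 30 38 74 120 125 122 117 123 93 61 26 30 24 24 23 27 19 23 | stud y,z -0.0 0.0721
150 90 90 93 89 88 76 60 56 58 58 60 66 73 74 67 57 59 67 77 80 79 83 82 80
152 44 49 44 43 39 29 30 38 50 52 56 58 62 62 57 45 36 40 48 53 54 52 59 61
154 72 73 67 49 38 33 33 33 41 44 48 54 53 47 44 37 28 41 63 72 73 73 77 76
156 80 80 74 58 41 35 30 33 31 29 32 30 31 33 30 32 32 43 65 77 81 81 80 79
158 81 85 85 78 66 50 39 34 35 34 37 34 36 36 37 40 42 61 77 83 81 84 84 85
tcp -0.018066677422332367 -0.0009953424939900396
```

Cap axis y ≈ -0.8 mm and stud y ≈ -0.8 mm, so they line up. Lowering onto the stud.

```bash
python3 -m inch '-0.6 0 0 0.004 0 0 0;-0.6 0 0 0.004 0 0 0;-0.6 0 0 0.003 0 0 0;-0.6 0 0 0.002 0 0 0;-0.6 0 0 0 0 0 0;-0.6 0 0 0 0 0 0'
python3 - <<'E'
from h import *
t=A0-.0183*TX-.0015*TY
shift([*t,.0905],YAW)
E
```

```text
clock: 11.0
tool_pos: [0.5226, 0.1332, 0.109]
eef_rot: [0.814, 0.581, -0.0, -0.0]
contact_force: [0.0, -0.1, -0.1]
opening: 0.333
finger_force: 59.9
clk 11.0 pos [0.5226 0.1332 0.109 ] F [ 0.  -0.1 -0.1] open 29.3 q7 -1.09 tilt [-3.e-04 -2.e-04 -1.e+00] yawY -19.0
shift [-0.0012  0.      0.0185]
turn about tool z 0.004
```

```bash
python3 -m inch '-0.6 0 0 0.002 0 0 0;-0.6 0 0 0.002 0 0 0;-0.6 0 0 0.001 0 0 0;-0.6 0 0 0 0 0 0' | egrep 'pos|force'
python3 -m inch '-0.6 0 0 0.002 0 0 0;-0.6 0 0 0.002 0 0 0;-0.6 0 0 0.002 0 0 0;-0.6 0 0 0 0 0 0' | egrep 'pos|force'
```

```text
tool_pos: [0.5238, 0.1333, 0.1057]
contact_force: [-0.6, -1.2, 12.1]
finger_force: 59.9
tool_pos: [0.5226, 0.1332, 0.0977]
contact_force: [1.6, 1.1, -6.5]
finger_force: 60.0
```

Force peaked at 12 N with the rim 15 mm above the collar, then dropped: the click. Pressing on home.

```bash
python3 -m inch '-0.6 0 0 0.002 0 0 0;-0.6 0 0 0.002 0 0 0;-0.6 0 0 0.002 0 0 0;-0.6 0 0 0 0 0 0;-0.6 0 0 0 0 0 0' | egrep 'pos|force'
python3 -m inch '-0.6 0 0 0.001 0 0 0;-0.6 0 0 0.001 0 0 0;-0.6 0 0 0.001 0 0 0;-0.6 0 0 0 0 0 0;-0.6 0 0 0 0 0 0' | egrep 'pos|force'
```

```text
tool_pos: [0.5224, 0.1333, 0.0925]
contact_force: [-2.1, -0.9, 7.4]
finger_force: 59.9
tool_pos: [0.5224, 0.1333, 0.0903]
contact_force: [-2.4, -0.5, 12.8]
finger_force: 59.9
```

```bash
python3 -m inch '-0.6 0 0 0.001 0 0 0;-0.6 0 0 0.001 0 0 0;-0.6 0 0 0 0 0 0;-0.6 0 0 0 0 0 0' | egrep 'pos|force'
python3 -m inch '-0.6 0 0 0.001 0 0 0;-0.6 0 0 0 0 0 0;-0.6 0 0 0 0 0 0;-0.6 0 0 0 0 0 0' | egrep 'pos|force'
```

```text
tool_pos: [0.5224, 0.1334, 0.0899]
contact_force: [-5.8, -1.8, 28.0]
finger_force: 59.9
tool_pos: [0.5225, 0.1334, 0.0898]
contact_force: [-7.4, -2.4, 35.9]
finger_force: 59.9
```

It's home against the stop (36 N). The sideways 8 N says the stud leans about 1° towards +x, so I'll ease the tool towards -x to bring it upright.

```bash
python3 -m inch '-0.6 0 -0.0008 -0.0005 0 0 0;-0.6 0 0 0 0 0 0;-0.6 0 0 0 0 0 0' | egrep 'pos|force|rot'
python3 -m inch '-0.6 0 -0.0008 0 0 0 0;-0.6 0 0 0 0 0 0;-0.6 0 0 0 0 0 0' | egrep 'pos|force'
python3 -c "
from h import *
shift([.5225,.1334,.09],YAW);print(get_state()['moment'])"
```

```text
tool_pos: [0.5222, 0.1335, 0.0898]
eef_rot: [0.814, 0.581, 0.001, 0.001]
contact_force: [-5.7, -2.2, 31.6]
finger_force: 59.9
tool_pos: [0.5219, 0.1336, 0.0899]
contact_force: [-4.0, -2.8, 31.7]
finger_force: 59.9
clk 13.67 pos [0.5219 0.1336 0.0899] F [-4.  -2.8 31.7] open 29.3 q7 -1.11 tilt [ 3.2e-03 -8.0e-04 -1.0e+00] yawY -19.0
shift [ 0.0001  0.0007 -0.0001]
turn about tool z 0.004
[-0.51528055  1.13408139  0.01009357]
```

```bash
python3 -m inch '-0.6 0 -0.001 0 0 0 0;-0.6 0 0 0 0 0 0;-0.6 0 0 0 0 0 0' | egrep 'pos|force|rot'
python3 - <<'E'
from h import *
a,P=cloud("scene"); save(cv2.resize(a[115:185,370:470],None,fx=6,fy=6,interpolation=cv2.INTER_CUBIC),"p6.png")
shift([.5225,.1334,.09],YAW)
d=P[...,:2]-A0; x=d@TX; y=d@TY; z=P[...,2]
m=(abs(y)<.085)&(abs(y)>.03)&(x>-.07)&(x<.04)&(z>.045)&(z<.075)
X=np.c_[x[m],z[m]]; S=np.linalg.lstsq(np.c_[2*X,np.ones(len(X))],(X**2).sum(1),rcond=None)[0]; print(m.sum(),S[:2])
E
```

```text
tool_pos: [0.5215, 0.1337, 0.0899]
eef_rot: [0.814, 0.58, 0.001, 0.002]
contact_force: [-3.7, -3.6, 29.5]
finger_force: 59.9
clk 13.97 pos [0.5215 0.1337 0.0899] F [-3.7 -3.  30.2] open 29.3 q7 -1.11 tilt [ 4.2e-03 -9.0e-04 -1.0e+00] yawY -19.1
shift [ 0.0001  0.001  -0.0001]
turn about tool z 0.003
1041 [-0.01865868  0.04061979]
```

View pics/p6.png

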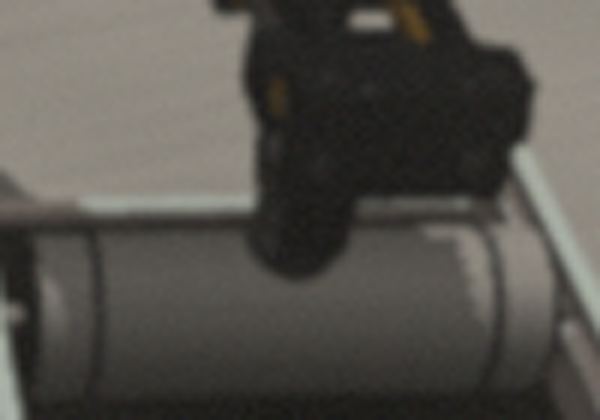

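The crop shows the cap down on the dark collar with no brass or gap visible (crop (298,265)). The push holds at 30 N, sideways force is down to the drag, and z is steady at the home height. Handing in.

```bash
python3 -c "
from plant import r
print(r.finish_job())"
```

```text
the job is handed in; nothing more can be done
None
```

I rolled the stud upright to within about a degree, clicked the cap on, and handed the job in at about 14 s with the arm still gripping it and pressing it home at about 30 N; the bung, jar and spanner were not touched.

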